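# Clear the keyboard and shut the laptop

### The job

A roll of pink-striped tape has been left lying on the open laptop, in front of its screen. Without gripping or lifting anything, push the roll with the fingertips off the laptop's left-hand end (left as seen from the robot) so that it lies flat on the desk just beside the laptop, then push the lid down with the fingertips until it is fully shut, without slamming it. Leave the navy tape roll, the white votive cup and the mouse where they stand.

Things in the scene. Friction and masses are not known exactly. Their poses are not given: they have to be found in the camera images.
- laptop: Aluminium laptop standing open on the desk, screen facing the robot; it does not slide. Base 246 (its x) x 358 (its y) mm, flat top (keyboard and palm rest) 17 mm above the desk. Origin: centre of the base's underside; x axis to the hinge side (away from the robot), y axis to its left-hand end as seen from the robot, z up. The left-hand end is at y = +179 mm.
- laptop_lid (a joint): Lid hinge, rad: 0 = fully shut, about 1.6 to 1.8 = open at the start (pi/2 = lid vertical, more = leaning away from the robot). The hinge line is parallel to the laptop's y axis at x = +115 mm, z = 18 mm in the laptop's frame. The hinge is stiff: the lid stays at any angle, and moves with about 2 to 5 N at its free edge, so it has to be pushed all the way down.
- lid_hinge (a point): Middle of the lid's hinge line, fixed on the laptop's base at (115, 0, 18) mm in its frame; same axes as the laptop.
- lid_edge (a point): Middle of the lid's free edge (the upper edge while open), moving with the lid, 238 mm from the hinge line. Lid panel 6 mm thick and 358 mm long. Its outer face is the rear face while open, the upper face (24 mm above the desk) when shut.
- pink_roll: Roll of pink and white striped tape, 50 mm outside diameter, 15 mm high, 30 g, lying flat on the laptop's keyboard or palm rest. Origin: centre of its underside; z along its axis.
- navy_roll: Roll of navy and white striped tape, 50 mm in diameter, 15 mm high, loose on the desk to the left of the laptop; stays there. Origin: centre of its underside.
- votive: White fluted votive cup, 58 mm in diameter, 62 mm high, loose on the desk to the left of the laptop's rear part; stays there. Origin: centre of its underside.
- white_mouse: White computer mouse, 114 x 58 x 22 mm, long along its x, loose on the desk to the right of the laptop; stays there. Origin: centre of its underside.

How it is judged (in metres and radians):
On the way, in this order (a step that is already met when the one before it is completed fails the run):
1. the pink roll lies flat on the desk beside the laptop's left-hand end, the lid still open (y of pink_roll in the frame of laptop above 0.19 m and height (world z) of pink_roll below 0.02 m and (angle between pink_roll's own z axis and vertical below 0.2 rad or angle between pink_roll's own z axis and vertical above 2.94 rad) and value of joint laptop_lid above 0.5 rad), for 0.2 s.
2. the lid is fully shut (value of joint laptop_lid below 0.03 rad), for 0.2 s.
At the end, for the whole second after the job is handed in: The lid is shut to within 0.03 rad (7 mm at its free edge), and the pink roll lies at rest flat on the desk (either face down, within 0.2 rad) beside the laptop's left-hand end: its centre 190 to 330 mm to the left of the laptop's centre line and within 150 mm fore or aft of the laptop's centre (value of joint laptop_lid below 0.03 rad and y of pink_roll in the frame of laptop between 0.19 and 0.33 m and x of pink_roll in the frame of laptop between -0.15 and 0.15 m and height (world z) of pink_roll below 0.02 m and linear speed of pink_roll below 0.02 m/s and (angle between pink_roll's own z axis and vertical below 0.2 rad or angle between pink_roll's own z axis and vertical above 2.94 rad)); the robot touches nothing.
It fails at once if the pink roll is lifted (its centre more than 60 mm above the desk) (height (world z) of pink_roll above 0.06 m).
It fails at once if the lid is slammed (closing faster than 2.5 rad/s) (velocity of joint laptop_lid below -2.5 rad/s).
It fails at once if the navy roll, the votive cup or the mouse is moved by more than 25 mm (distance of any of navy_roll, votive, white_mouse from where it was at the start of the episode above 0.025 m).
It also fails if it takes over 53 s, if anything falls off the work surface, if the arm or the gripper's body presses on something with over 40 N, if the wrist force passes 120 N, or if a joint passes its speed limit or range.

### The arm

A 6-joint arm with a two-finger parallel gripper is mounted at the origin on a cart in front of the work surface, level with it; the furniture and walls round the work are solid. World frame = base frame: x ahead of the robot, y to its left, z up, the work surface at z = 0. Lengths are in m, angles in degrees, forces in N, time in s.
With the tool pointing down it reaches from about 0.325 to 0.775 m from the base axis. Payload 5.5 kg.
Tool frame: the origin (TCP) lies between the finger pads; the fingertips stand 11 mm ahead of it and the grasp point (between the pads) lies 8 mm behind it (ctrl.tip_extent is the distance from the TCP to the fingertips, in m); z points along the fingers, y is the line along which they close (so a half turn about z gives the same grasp; the last joint's range is limited). The gripper opens to 85 mm and grips with 20 to 120 N. Pads are 22 mm wide; open, the fingers measure 114 mm over their backs; the gripper's body (76 mm by 85 mm) begins 54 mm behind the grasp point. The pads swing forward as they close: fully open they stand 13 mm farther back than shut.
Start: joints at [72.496, 5.22, 70.514, -0, 104.267, -3.249], TCP at [0.148, 0.582, 0.242] pointing down, gripper open.
Joint ranges: [-164.24, 164.24], [-49.07, 125.15], [9.68, 141.18], [-86.29, 266.29], [3.28, 154.24], [-151.56, 151.56]. Speed limits (degrees/s): [147.25, 147.25, 172.46, 180, 180, 180].

### API

Orientations are given as [roll, pitch, yaw] about the fixed x, y, z axes, in that order (R = Rz(yaw) Ry(pitch) Rx(roll)).
In Python, from station import ctrl gives the robot as it stands. Calls block until the motion is done:
- ctrl.move_to(position, orientation): joint-space move of the TCP to a pose.
- ctrl.servo_line(position, rotation=None, speed=0.15): straight line of the TCP; rotation=None keeps the orientation; speed is the mean speed in m/s.
- ctrl.goto_joints(angles): joint-space move.
- ctrl.grip(opening, force=None): opening from 0.0 (shut) to 1.0 (fully open); force is the grip in N (None keeps the last); returns when the fingers have stopped.
- ctrl.sleep(seconds).
- ctrl.solve_ik(position, orientation): joint angles nearest the present ones, or None.
- ctrl.get_state(): the state.
- ctrl.snapshot(name): name is "scene" or "top" or "wrist"; returns a dict with "image" (420x560x3 uint8, red, green, blue), "camera_matrix" (3x3 intrinsics, pixels), "view" (4x4, takes a point from world to camera coordinates). Camera axes: x right, y up, looking along -z (the intrinsics and any distortion apply to the point x, -y, -z); pixel columns grow to the right and rows downward; lengths in m; the calibration is good to about 2 mm. A picture is of the moment at which its call begins. There is no depth.
A pose or a line that the arm cannot do raises ctrl.PlanningError and nothing moves.
- ctrl.finish_job(): hands the job in; it is judged then, once.
The state is a dict: "clock": time; "joint_pos": joint angles; "joint_vel": joint speeds; "effort": joint torques, N m; "position": TCP position; "tcp_rot": TCP orientation; "wrist_force": force on the tool from outside, world axes, zero at the start; "ft_torque": the same for the moment, N m; "width": opening from 0.0 (shut) to 1.0 (fully open); "finger_force": force on a finger pad.
Only numpy, scipy, OpenCV 4.12 (cv2) and the standard library are available. Lean on these libraries where they do the work, as an engineer would, in place of code of your own. Each camera call takes 0.05 s, during which the arm holds its last target. There are 200 camera calls.

## Working session

There is one attempt and no reset: what is moved stays moved. The work goes in short steps, each a Python script; the robot and the scene stay as the last script left them, time stands still between calls to the robot, and variables do not carry over. Pictures are saved under pics/ and viewed, at most 10 in all, crops included, and the job is handed in when it is done.

```bash
mkdir -p pics; cat > h.py <<'E'
from station import ctrl
import numpy as np, cv2
def snap(n,f):
    s=ctrl.snapshot(n); cv2.imwrite(f'pics/{f}.png',s['image'][:,:,::-1]); np.savez(f'{f}.npz',K=s['camera_matrix'],V=s['view']); return s
def proj(P,K,V):
    P=np.atleast_2d(P); c=P@V[:3,:3].T+V[:3,3]; c=c*[1,-1,-1]; u=c@K.T; return u[:,:2]/u[:,2:]
def ray(uv,K,V):
    d=np.linalg.inv(K)@[uv[0],uv[1],1]*[1,-1,-1]; R=V[:3,:3]; return -R.T@V[:3,3], R.T@d
def onz(uv,z,K,V):
    o,d=ray(uv,K,V); return o+d*(z-o[2])/d[2]
def tri(*a):
    A=0;b=0
    for uv,K,V in a:
        o,d=ray(uv,K,V); d=d/np.linalg.norm(d); M=np.eye(3)-np.outer(d,d); A=A+M; b=b+M@o
    return np.linalg.solve(A,b)
E
python3 - <<'E'
from h import *
for n in ['scene','top']:
    s=snap(n,n+'0'); print(n,[k for k in s],s['camera_matrix'].round(1).tolist(),s['view'].round(3).tolist())
a=cv2.imread('pics/scene0.png');b=cv2.imread('pics/top0.png')
print(ctrl.get_state())
E
```

```text
scene ['image', 'camera_matrix', 'view'] [[401.1, 0.0, 282.6], [0.0, 401.1, 208.9], [0.0, 0.0, 1.0]] [[0.882, -0.471, 0.004, -0.418], [0.324, 0.613, 0.721, -0.2], [-0.342, -0.634, 0.693, -0.892], [0.0, 0.0, 0.0, 1.0]]
top ['image', 'camera_matrix', 'view'] [[430.6, 0.0, 285.7], [0.0, 430.6, 209.7], [0.0, 0.0, 1.0]] [[-0.011, -1.0, -0.025, 0.028], [0.988, -0.015, 0.154, -0.512], [-0.155, -0.023, 0.988, -1.216], [0.0, 0.0, 0.0, 1.0]]
{'clock': 0.1, 'joint_pos': array([ 7.24967859e+01,  5.26106167e+00,  7.05767678e+01, -8.82665278e-04,
        1.04267931e+02, -3.24764246e+00]), 'joint_vel': array([-0.12868301,  0.12681095, -0.13853576, -0.05802834, -0.05158333,
       -0.04182653]), 'effort': array([ 3.14679739e-03, -4.60223866e+01, -4.19216430e+01, -4.94285121e-05,
        1.07897271e-02, -2.24304074e-05]), 'position': array([0.14767067, 0.58129077, 0.24122262]), 'tcp_rot': array([-1.79894361e+02, -5.13705526e-03,  1.65744207e+02]), 'wrist_force': array([ 0.31045095,  0.58374513, -0.58872332]), 'ft_torque': array([0.01065537, 0.01564942, 0.04875337]), 'finger_force': 0.0, 'width': 1.0004051281526012}
```

View pics/scene0.png

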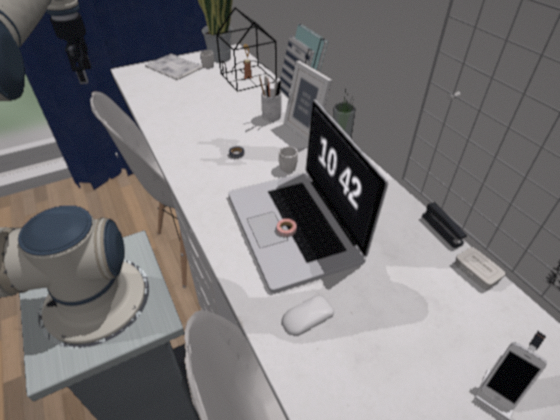

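View pics/top0.png

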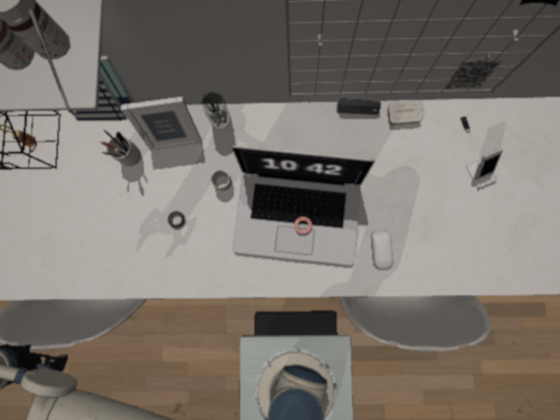

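The pictures show the laptop at the middle. In the top view its front corners are at about (234,253) and (355,264), and the pink roll is at (303,225). The navy roll is at (176,220), the votive at (222,181) and the mouse at (382,250). I'll refine these on enlarged crops.

```bash
python3 - <<'E'
import cv2,numpy as np
a=cv2.imread('pics/top0.png')[135:275,155:400]; cv2.imwrite('pics/tc.png',cv2.resize(a,None,fx=3.2,fy=3.2,interpolation=cv2.INTER_CUBIC))
a=cv2.imread('pics/scene0.png')[95:340,200:400]; cv2.imwrite('pics/sc.png',cv2.resize(a,None,fx=2.4,fy=2.4,interpolation=cv2.INTER_CUBIC))
for n in ['top','scene']:
    im=cv2.imread(f'pics/{n}0.png').astype(int); m=((im[:,:,2]-im[:,:,1]>40)&(abs(im[:,:,1]-im[:,:,0])<45)).astype(np.uint8)
    k,_,st,c=cv2.connectedComponentsWithStats(m)
    for i in range(1,k):
        if st[i,4]>15: print(n,st[i],c[i])
E
```

```text
top [295 217  16  17 100] [302.38 224.75]
scene [277 219  19  14 108] [286.00925926 225.53703704]
```

View pics/tc.png

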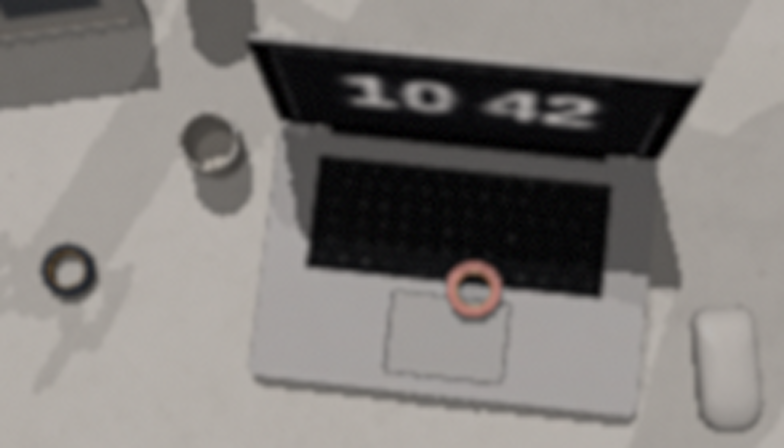

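View pics/sc.png

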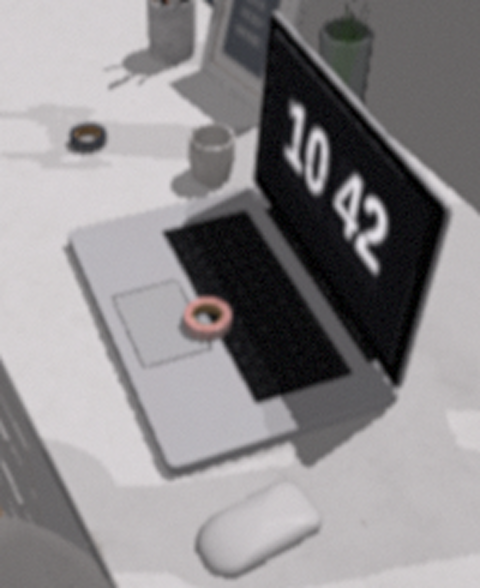

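Both crops show the laptop open. In the top crop the base's front corners are at (253,376) and (635,412), the lid's top corners at (250,42) and (698,85), pink at (474,290), navy at (69,271) and the votive rim at (212,143). In the scene crop the matching points are (70,243)/(168,466), (274,15)/(447,213), (208,318), (87,137) and (212,137).

```bash
cat > m.py <<'E'
from h import *
t=np.load('top0.npz');s=np.load('scene0.npz')
T=lambda u,v:((u+.5)/3.2-.5+155,(v+.5)/3.2-.5+135)
S=lambda u,v:((u+.5)/2.4-.5+200,(v+.5)/2.4-.5+95)
pts=dict(FL=((253,376),(70,243)),FR=((635,412),(168,466)),LL=((250,42),(274,15)),LR=((698,85),(447,213)),pink=((474,290),(208,317)),navy=((69,271),(87,136)),votrim=((212,142),(212,137)),mouse=((727,367),(258,527)))
r={}
for k,(a,b) in pts.items():
    a=T(*a);b=S(*b);p=tri((a,t['K'],t['V']),(b,s['K'],s['V'])); r[k]=p
    print(k,p.round(4),(proj(p,t['K'],t['V'])-a).round(1),(proj(p,s['K'],s['V'])-b).round(1))
# joint fit: laptop x,y,yaw,lid
from scipy.optimize import least_squares
def model(q):
    x,y,yaw,th=q; c,s_=np.cos(yaw),np.sin(yaw)
    L=np.array([[-.123,.179,.017],[-.123,-.179,.017],[.115-.238*np.cos(th),.179,.018+.238*np.sin(th)],[.115-.238*np.cos(th),-.179,.018+.238*np.sin(th)]])
    return np.c_[c*L[:,0]-s_*L[:,1]+x,s_*L[:,0]+c*L[:,1]+y,L[:,2]]
def res(q):
    P=model(q);k=['FL','FR','LL','LR']
    return np.r_[(proj(P,t['K'],t['V'])-[T(*pts[i][0]) for i in k]).ravel(),(proj(P,s['K'],s['V'])-[S(*pts[i][1]) for i in k]).ravel()]
f=least_squares(res,[.55,0,0,1.7]); print(f.x,f.fun.round(1))
x,y,yaw,th=f.x; R=np.array([[np.cos(yaw),-np.sin(yaw)],[np.sin(yaw),np.cos(yaw)]])
for k in ['pink','navy','votrim','mouse']: print(k,'laptop frame',(R.T@(r[k][:2]-[x,y])).round(4))
E
python3 m.py
```

```text
FL [3.946e-01 1.776e-01 1.000e-04] [[ 0.1 -0.3]] [[-0.3  0. ]]
FR [ 0.3529 -0.1712  0.0186] [[-0.3  1. ]] [[ 1.3 -0.2]]
LL [0.6392 0.1451 0.2505] [[ 0.3 -0.6]] [[-0.6  0.1]]
LR [ 0.5981 -0.1997  0.2484] [[ 0.1 -0.2]] [[-0.3  0.1]]
pink [ 0.4684 -0.0285  0.0283] [[ 0.1 -0.2]] [[-0.2  0. ]]
navy [0.4928 0.3494 0.0125] [[-0.   0.1]] [[ 0.1 -0. ]]
votrim [0.6022 0.2073 0.0645] [[ 0.  -0.1]] [[-0.1  0. ]]
mouse [ 0.3955 -0.2589  0.0073] [[-0.1  0.2]] [[ 0.3 -0. ]]
[ 0.49475407 -0.01345111 -0.12306298  1.60097817] [-1.3 -0.6  1.3  1.7 -1.7 -0.7  3.4  0.5 -1.  -4.8  1.5  2.2 -1.7 -2.4
  0.8 -0.4]
pink laptop frame [-0.0243 -0.0182]
navy laptop frame [-0.0465  0.3599]
votrim laptop frame [0.0795 0.2323]
mouse laptop frame [-0.0684 -0.2558]
```

```bash
cat >> h.py <<'E'
O=np.array([.4955,-.012]);YAW=-.119
R2=np.array([[np.cos(YAW),-np.sin(YAW)],[np.sin(YAW),np.cos(YAW)]])
ORI=[180,0,90+np.degrees(YAW)]
def W(x,y,z): return [*(O+R2@[x,y]),z]
E
python3 - <<'E'
from h import *
print(ctrl.tip_extent)
for p in [(-.024,-.09,.2),(-.024,-.09,.035),(-.024,.2,.035),(.16,0,.33),(.145,0,.235),(-.09,0,.035)]:
    print(p,ctrl.solve_ik(W(*p),ORI))
ctrl.grip(.35); print(ctrl.tip_extent,ctrl.get_state()['width'])
ctrl.move_to([.25,.38,.30],ORI)
ctrl.move_to(W(-.024,-.095,.20),ORI)
ctrl.servo_line(W(-.024,-.095,.06))
st=ctrl.get_state(); print(ctrl.tip_extent,st['clock'],st['position'],st['tcp_rot'],st['joint_pos'])
snap('wrist','w1'); snap('scene','s1')
a=cv2.imread('pics/s1.png')[95:340,200:400]
b=cv2.imread('pics/w1.png'); a=cv2.resize(a,None,fx=1.714,fy=1.714); cv2.imwrite('pics/c1.png',cv2.resize(np.hstack([a[:420],b]),None,fx=.88,fy=.88))
E
```

```text
0.011
(-0.024, -0.09, 0.2) [-16.199012   -15.01608966  93.89719617   0.         101.11889349
  -9.38081424]
(-0.024, -0.09, 0.035) [-16.199012   -11.50632425 107.80740957   0.          83.69891469
  -9.38081424]
(-0.024, 0.2, 0.035) [ 1.72503590e+01 -2.00426744e+00  9.90708447e+01 -2.54444375e-14
  8.29334227e+01  2.40685567e+01]
(0.16, 0, 0.33) [-5.68687446e+00  1.65827615e+01  4.87117295e+01 -2.54444375e-14
  1.14705509e+02  1.13132330e+00]
(0.145, 0, 0.235) [-5.66032886e+00  1.14515918e+01  6.44241793e+01 -2.54444375e-14
  1.04124229e+02  1.15786890e+00]
(-0.09, 0, 0.035) [-4.98770113e+00 -2.30216262e+01  1.17001034e+02 -2.54444375e-14
  8.60205920e+01  1.83049663e+00]
0.011 0.35008935592021784
0.011 4.7167 [ 0.46105682 -0.10361445  0.06117364] [1.79891919e+02 1.92320043e-02 8.31889323e+01] [-1.67915939e+01 -1.25611257e+01  1.05977384e+02 -2.09492174e-04
  8.64739630e+01 -9.98053167e+00]
```

View pics/c1.png

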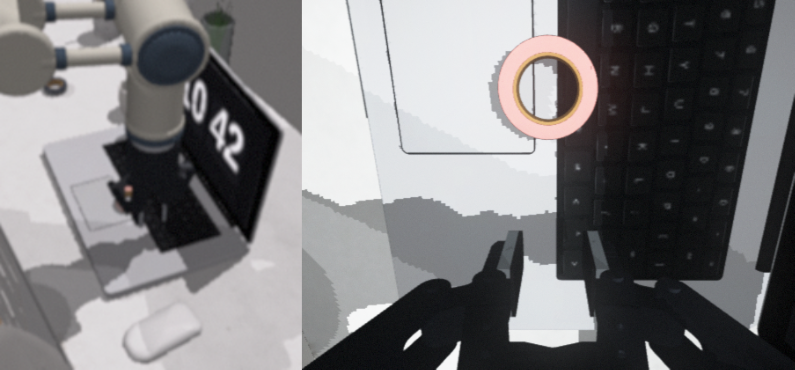

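The wrist view, on the right half, shows the roll at (549,87) lined up between the fingers at 512 and 597. I'll check its position, then push.

```bash
python3 - <<'E'
from h import *
w=np.load('w1.npz'); p=onz((281,99),.032,w['K'],w['V']); print('roll lf',R2.T@(p[:2]-O))
ctrl.servo_line(W(-.026,-.095,.032),speed=.05)
st=ctrl.get_state(); print(st['position'],st['wrist_force'])
def line(y,v):
    ctrl.servo_line(W(-.026,y,.032),speed=v); st=ctrl.get_state(); print(round(st['clock'],1),y,(R2.T@(st['position'][:2]-O)).round(3),st['position'][2].round(4),st['wrist_force'].round(1))
line(0,.08); line(.12,.08)
snap('wrist','w2'); snap('top','t2')
a=cv2.imread('pics/t2.png')[135:275,155:400]; b=cv2.resize(cv2.imread('pics/w2.png'),(400,300))
cv2.imwrite('pics/c2.png',np.hstack([cv2.resize(a,(400,300)),b]))
E
```

```text
roll lf [-0.02443777 -0.01790615]
[ 0.45842591 -0.10322478  0.03198852] [-0.31483091 -0.11892629  0.4885426 ]
6.9 0 [-0.026 -0.   ] 0.032 [0.2 0.8 0.4]
8.5 0.12 [-0.026  0.12 ] 0.032 [-1.2 -1.   0.6]
```

View pics/c2.png

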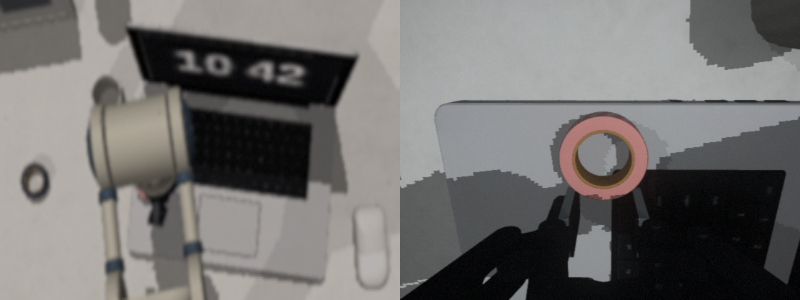

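The roll at (603,157) sits in the cradle of the fingers, just before the laptop's left end (row 102). I'll go on over the edge, slowly.

```bash
python3 - <<'E'
from h import *
w=np.load('w2.npz')
for uv,z in [((284,142),.017),((284,220),.032)]: print(R2.T@(onz(uv,z,w['K'],w['V'])[:2]-O))
def line(y,v,z=.032):
    ctrl.servo_line(W(-.026,y,z),speed=v); st=ctrl.get_state(); print(round(st['clock'],1),y,(R2.T@(st['position'][:2]-O)).round(3),st['wrist_force'].round(1))
line(.206,.06); line(.19,.1); line(.17,.1,.12)
snap('wrist','w3')
E
```

```text
[-0.02579587  0.1800939 ]
[-0.0258429   0.15153375]
10.2 0.206 [-0.026  0.206] [ 0.  -0.2 -0.5]
10.5 0.19 [-0.026  0.189] [-0.4 -0.   0.1]
11.6 0.17 [-0.026  0.17 ] [0.5 1.2 0.1]
```

View pics/w3.png

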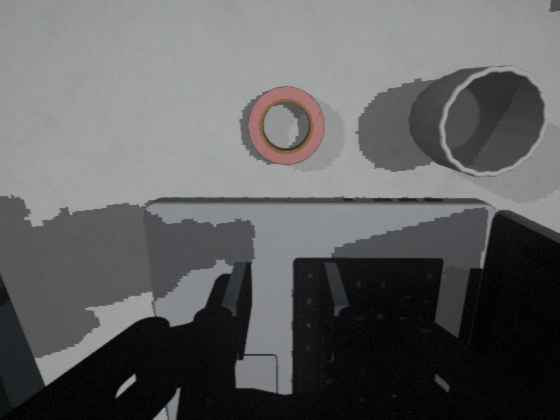

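The roll lies flat on the desk at (286,126), clear of the laptop's end (row 200), and the votive is untouched. Next I'll close the lid.

```bash
python3 - <<'E'
from h import *
w=np.load('w3.npz'); print('roll',R2.T@(onz((286,126),.015,w['K'],w['V'])[:2]-O))
def st(tag):
    s=ctrl.get_state(); q=R2.T@(s['position'][:2]-O); print(tag,round(s['clock'],1),q.round(3),s['position'][2].round(3),s['wrist_force'].round(1))
ctrl.servo_line(W(-.026,.15,.32),speed=.2)
ctrl.grip(0)
ctrl.move_to(W(.215,0,.32),ORI)
ctrl.servo_line(W(.215,0,.226),speed=.12); st('behind')
def tcp(th,r=.212,h=.015):
    return W(.115-r*np.cos(th)+.006*np.sin(th)+h,0,.018+r*np.sin(th)+.006*np.cos(th)+ctrl.tip_extent)
for th in [1.7,1.5,1.3,1.1,.9]:
    ctrl.servo_line(tcp(th),speed=.1); st(th)
snap('scene','s4')
cv2.imwrite('pics/s4c.png',cv2.resize(cv2.imread('pics/s4.png')[60:340,150:450],None,fx=1.8,fy=1.8))
E
```

```text
roll [-0.02523089  0.23015087]
behind 15.2 [0.215 0.   ] 0.228 [ 0.5 -0.5 -0.2]
1.7 15.9 [ 0.164 -0.   ] 0.239 [-0.1  0.1  0.3]
1.5 16.4 [ 0.121 -0.   ] 0.241 [ 0.4 -0.3  0.9]
1.3 17.0 [0.079 0.   ] 0.235 [ 0.9 -0.3  0.3]
1.1 17.6 [0.039 0.   ] 0.221 [-0.6  0.5 -0.2]
0.9 18.2 [ 0.003 -0.   ] 0.199 [-0.5 -0.3  0.2]
```

View pics/s4c.png

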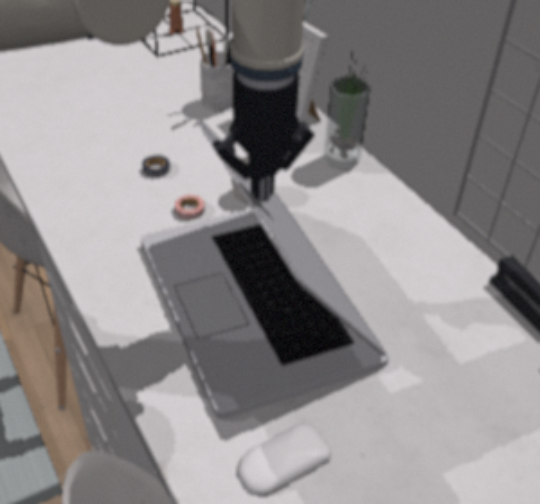

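The lid is following: it is now seen nearly edge-on, from (262,210) to (385,355). The rolls and the mouse stand where they were, so I'll continue down.

```bash
python3 - <<'E'
from h import *
def st(tag):
    s=ctrl.get_state(); q=R2.T@(s['position'][:2]-O); print(tag,round(s['clock'],1),q.round(3),s['position'][2].round(4),s['wrist_force'].round(1)); return s['wrist_force'][2]
def tcp(th,r=.212,h=.015):
    return W(.115-r*np.cos(th)+.006*np.sin(th)+h,0,.018+r*np.sin(th)+.006*np.cos(th)+ctrl.tip_extent)
for th in [.72,.54,.36,.2,.08]:
    ctrl.servo_line(tcp(th),speed=.09); st(th)
p=tcp(0)
for z in np.arange(.038,.026,-.0015):
    p[2]=z; ctrl.servo_line(p,speed=.03)
    if st(round(z,4))>12: break
ctrl.sleep(.3); st('hold')
p[2]=.20; ctrl.servo_line(p,speed=.15)
ctrl.servo_line(W(-.08,0,.30),speed=.15)
snap('wrist','w5'); s=snap('scene','s5')
a=cv2.resize(cv2.imread('pics/s5.png')[60:340,150:450],(400,373))
b=cv2.resize(cv2.imread('pics/w5.png'),(400,300)); b=cv2.copyMakeBorder(b,0,73,0,0,0)
cv2.imwrite('pics/c5.png',np.hstack([a,b]))
E
```

```text
0.72 18.8 [-0.025 -0.   ] 0.1733 [ 0.2 -0.2  0. ]
0.54 19.4 [-0.049 -0.   ] 0.1433 [ 0.5 -0.2 -0.4]
0.36 19.9 [-0.066 -0.   ] 0.1094 [ 0.4 -0.8  1. ]
0.2 20.5 [-0.077 -0.   ] 0.0769 [ 0.1 -0.6 -0.1]
0.08 20.9 [-0.082 -0.   ] 0.051 [-0.2 -0.2  0.1]
0.038 21.5 [-0.082 -0.   ] 0.0377 [-0.9 -0.4 -0.9]
0.0365 21.8 [-0.082 -0.   ] 0.0364 [-0.   0.8 -0.2]
0.035 22.0 [-0.082 -0.   ] 0.0349 [-0.4 -0.3  1. ]
0.0335 22.3 [-0.082 -0.   ] 0.0345 [-3.2 -0.2  7.1]
0.032 22.5 [-0.082 -0.   ] 0.0344 [-7.3 -0.2 16.3]
hold 22.8 [-0.082  0.   ] 0.0344 [-7.6  0.9 16.2]
```

View pics/c5.png

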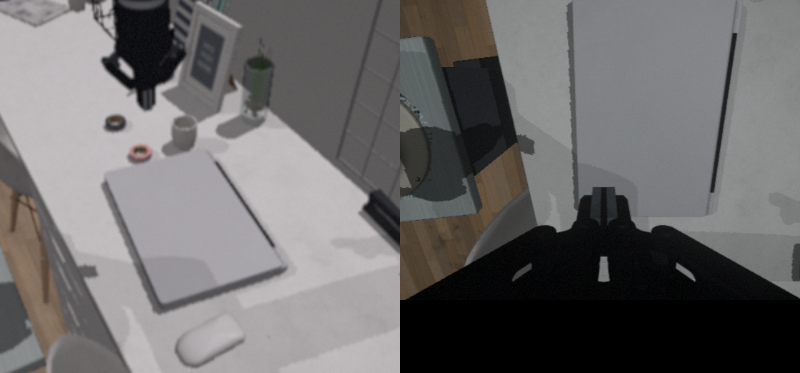

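The lid is shut: the fingertips stopped at 23.4 mm under 16 N, which matches the 24 mm given for the closed lid. The pink roll lies flat beside the laptop at (140,153), with the navy roll, votive and mouse in place, so I'll hand in.

```bash
python3 -c "
from h import *
print(ctrl.finish_job())"
```

```text
the job is handed in; nothing more can be done
None
```

I handed the job in at about 24 s on the robot's clock: the pink roll lies flat on the desk about 230 mm left of the laptop's centre line, the lid is shut, and the navy roll, votive and mouse looked unmoved in the last picture; the judge's result was not shown.

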